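Clear the view and aim the inspection mirror

TASK

Drop the rejected upright angle bracket that stands in front of the inspection mirror into the wire basket. Then turn the mirror by the flat grip on its top until the cross mark on the white splint shell appears, to the little bench camera beside it, in the middle of the mirror, and finish while still holding the mirror at that angle by its grip (its spring turns it back if let go). Leave the other things on the bench where they are.

Things in the scene. Friction and masses are not known exactly. Their poses are not given: they have to be found in the camera images.
- bracket: Rejected aluminium angle bracket, loose, about 0.14 kg, standing upright on the bench between mirror and shell: foot plate 50 (x) x 56 (y) x 8 mm, and on its middle an upright plate 10 mm thick (x) and 56 mm wide (y), rising to 125 mm. Origin at the centre of its underside, z up. Pinch the upright plate across its 10 mm thickness (x) near its top.
- bracket_mid (a point): Centre of the bracket, 62.5 mm above its underside.
- basket: Open wire basket for rejects, fixed to the bench: 240 mm (x) x 180 mm (y) outside, walls 4 mm, rim 100 mm high, floor 4 mm thick. Origin at the centre of its underside.
- rig: Inspection rig, fixed: a dark base strip 270 x 60 x 8 mm with the mirror's post at one end and the small bench camera (50 mm cube, its top 135 mm above the bench) at the other. Origin on the bench directly under the mirror's turning axis; the camera lies along +x, z up.
- lens (a point): Front of the bench camera's lens, 170 mm from the mirror's axis and 110 mm above the bench; the camera looks from here straight at the mirror's axis.
- grip (a point): Centre of the mirror's grip, on the vertical turning axis, 174 mm above the bench. The grip is an upright flat plate 12 mm thick (x), 44 mm long (y) and 32 mm high (from 158 to 190 mm above the bench), standing on a short 14 mm neck above the mirror's frame, parallel to the mirror. This point turns with the mirror: its +x is the mirror's normal, pointing out of the reflecting face; y is along the grip. Pinch across x.
- mirror (a joint): Turn of the mirror about its vertical axis: 0 = parked against its stop, face (normal) straight towards the camera; grows up to 1.2 rad as the mirror turns clockwise seen from above, towards the shell. A weak spring (0.02 Nm at 0, rising by 0.05 Nm per rad) turns it back to 0 when let go. The mirror's reflecting face is 70 x 70 mm in an 80 x 80 mm black frame, its centre on the axis 110 mm above the bench, the height of both lens and mark.
- sight (a point): Point on the mirror's axis, 110 mm above the bench. Its +x axis is the camera's line of sight after reflection in the mirror: it points at the camera when the mirror is parked and turns clockwise twice as far as the mirror. The mark appears in the middle of the mirror when it lies on this +x axis.
- shell: White curved plastic splint shell, 162 mm high and about 112 mm wide, bulging towards the marked side, standing in a wooden holding block 110 mm wide, 60 mm deep and 35 mm high, all fixed to the bench. Origin on the bench directly under the cross mark; +x points out of the marked side, roughly to the mirror; z up.
- mark (a point): Centre of the dark cross mark (26 x 26 mm) on the side of the shell that looks towards the mirror, 110 mm above the bench, 250 to 360 mm from the mirror's axis.
- tin: Bystander: plain metal tin, 70 mm tall, 60 mm across; origin under its centre. Leave it.
- screwdriver: Bystander: screwdriver lying on the bench along its x. Leave it.
- cup: Bystander: white plastic cup, 60 mm tall, 70 mm across. Leave it.
- strip: Bystander: flat metal strip, 160 x 25 x 6 mm, lying. Leave it.
- mallet: Bystander: hammer lying on the bench along its x. Leave it.
- collar: Bystander: rubber collar, 60 mm across, 20 mm high. Leave it.
- offcut: Bystander: wood offcut, 90 x 45 x 30 mm. Leave it.
Mind the look-alikes: they are no part of the job. Of the things that look like the bracket, the smaller one is meant.

How it is judged (in metres and radians):
On the way, in this order (a step that is already met when the one before it is completed fails the run):
1. the rejected bracket lies in the wire basket, let go (x of bracket_mid in the frame of basket between -0.12 and 0.12 m and y of bracket_mid in the frame of basket between -0.09 and 0.09 m and z of bracket_mid in the frame of basket between 0 and 0.1 m and contact force between the fingers and bracket below 0.1 N and linear speed of bracket below 0.05 m/s), for 0.2 s.
2. the mirror is held by its grip so that the camera sees the cross mark in the middle of it (y of mark in the frame of sight between -0.025 and 0.025 m and x of mark in the frame of sight above 0.1 m and velocity of joint mirror between -0.05 and 0.05 rad/s and contact force between the fingers and mirror above 0.5 N and height (world z) of the grasp point above 0.14 m), for 1 s.
At the end, for the whole second after the job is handed in: The bracket is let go, at rest, its centre inside the basket below the rim; the fingers still hold the mirror (over 0.5 N, grasp point over 140 mm above the bench), which stands still with the reflected line of sight passing the mark within 25 mm sideways (all of step 1 and all of step 2); the arm keeps its last pose, push and grip.
It fails at once if a bystander is disturbed (moved more than 30 mm) (distance of any of tin, screwdriver, cup, strip, mallet, collar, offcut from where it was at the start of the episode above 0.03 m).
It also fails if it takes over 58 s, if anything falls off the work surface, if the arm or the gripper's body presses on something with over 40 N, if the wrist force passes 120 N, or if a joint passes its speed limit or range.

ROBOT

A 6-joint arm with a two-finger parallel gripper is mounted at the origin on the work surface. World frame = base frame: x ahead of the robot, y to its left, z up, the work surface at z = 0. Lengths are in m, angles in degrees, forces in N, time in s.
With the tool pointing down it reaches from about 0.4 to 0.825 m from the base axis. Payload 7 kg.
Tool frame: the origin (TCP) lies at the very end of the fingers, on their centre line; the grasp point (between the pads) lies 19 mm behind it (r.hold_point_z is the distance from the TCP to the grasp point, in m); z points along the fingers, y is the direction in which the jaws open and shut (so a half turn about z gives the same grasp; the last joint's range is limited). The gripper opens to 88 mm and grips with 3 to 60 N. Pads are 19 mm wide; open, the fingers measure 130 mm over their backs; the gripper's body (78 mm by 193 mm) begins 47 mm behind the grasp point.
Start: joints at [91.564, 20.546, 0.682, 0, -70.136, -16.507], TCP at [0.174, 0.652, 0.227] pointing down, gripper open.
Joint ranges: [-176.03, 176.03], [-82.01, 121.73], [-58.28, 71.71], [-173.87, 95.51], [-174.79, -0.11], [-173.66, 173.66]. Speed limits (degrees/s): [136.94, 136.94, 172.46, 180, 180, 180].

INTERFACE

Orientations are given as [roll, pitch, yaw] about the fixed x, y, z axes, in that order (R = Rz(yaw) Ry(pitch) Rx(roll)).
In Python, from plant import r gives the robot as it stands. The module is installed in compiled form; this text tells all that it offers.
- The arm moves only by the shell command python3 -m inch 'ROWS' [FORCE]. ROWS is text: rows parted by semicolons, each of 7 numbers parted by spaces: the shift along the tool's x, y, z in m, then the turn, a rotation vector about the tool's x, y, z in rad, then the opening, from 0 (shut) to 1 (fully open). In form: tx ty tz ax ay az jaw; .... A call has 1 to 20 rows; each row shifts and turns the commanded pose from where the row before left it, along the tool's axes as they then stand; what a row does not reach is not made up. A row lasts 1/12 s, in which the tool goes at most 41.7 mm and 7.16 degrees, less where a joint would pass 70% of its speed; a pose out of reach is approached as far as the arm can. A call with a gripper value outside its range is refused whole. The fingers move at their own pace and stop on an object; FORCE is the grip in N (left out, the last holds). Time passes only in rows, so rows that do not move let the fingers close. It gives the time, the measured TCP pose, the force and the opening at its end, in the units of the state.
- r.get_state(): the state, without advancing time (a new reading comes with each control period).
- r.capture(name): name is "scene" or "top"; returns the picture (384x512x3 uint8, red, green, blue); there is no depth.
- r.camera_params(name): a dict with "vfov" (degrees; the focal length in pixels is half the picture's height over the tangent of half this angle, whatever the lens; pixels are square), "cx", "cy" (the principal point, pixels), "R" (3x3) and "t" (3): a world point X has camera coordinates R X + t. Camera axes: x right, y down, z forward; pixel columns grow to the right and rows downward; lengths in m; the calibration is good to about 2 mm. A picture is of the moment at which its call begins. camera_params takes no time and is no camera call.
- r.close_job(): hands the job in, once; it reports no verdict.
Trained networks look in the newest picture that a camera, given by its name, has taken for a name from the list of things; names that differ only in an ending like _2 or _b are one class to them, and where a whole thing is asked for, a point or a joint stands for the part that bears it (a point fixed in the world has none). Each returns a list of dicts, best first, with "p" (0 to 1); they miss things now and then, are a little off and sometimes report something else, mostly with a low value. They report only what shows in the picture. A call takes as long as a camera call. They do not tell look-alikes from the thing itself.
- r.recognise(target, camera): "xy" ([column, row] in pixels, amid what is visible of it).
The state is a dict: "time_s": time; "joints": joint angles; "qd": joint speeds; "joint_torque": joint torques, N m; "tcp_pos": TCP position; "eef_rot": TCP orientation; "contact_force": force on the tool from outside, world axes, zero at the start; "moment": the same for the moment, N m; "gripper_width": finger opening in m.
Only numpy, scipy, OpenCV 4.12 (cv2) and the standard library are available. Lean on these libraries where they do the work, as an engineer would, in place of code of your own. Each camera call takes 0.05 s, during which the arm holds its last target.

## Working session

There is one attempt and no reset: what is moved stays moved. The work goes in short steps, Python scripts to look and compute and a shell command to move; the robot and the scene stay as the last step left them, time stands still between calls to the robot, and variables do not carry over. Pictures are saved under pics/ and viewed, and the job is handed in when it is done.

```bash
ls; mkdir -p pics; python3 - <<'E'
from plant import r
import cv2
s=r.get_state(); print(s)
for n in("scene","top"):
    im=r.capture(n); cv2.imwrite(f"pics/{n}0.png",im[:,:,::-1]); print(n,r.camera_params(n))
    for t in["bracket","basket","rig","lens","grip","shell","mark","tin","screwdriver","cup","strip","mallet","collar","offcut"]:
        print(t,[(x["xy"],round(x["p"],2)) for x in r.recognise(t,n)][:4])
print(r.get_state()["time_s"])
E
```

```text
pics
{'time_s': 0.0, 'joints': array([ 9.15644469e+01,  2.05910474e+01,  6.32868252e-01, -2.15554096e-02,
       -7.01380026e+01, -1.65084765e+01]), 'qd': array([ 0.0161435 ,  0.05622988, -0.12495612, -0.06829477,  0.04702964,
        0.04232167]), 'joint_torque': array([-1.19388413e-03, -5.82722390e+01,  2.93061054e+01,  6.99684530e+00,
        7.01167941e-03, -1.68958773e-04]), 'tcp_pos': array([0.1739396 , 0.65166952, 0.2256157 ]), 'eef_rot': array([ 1.79902025e+02, -7.90545320e-03, -1.49513634e+01]), 'contact_force': array([-0.10460414, -0.4085747 , -0.12878129]), 'moment': array([-0.04660359, -0.02996207,  0.04702309]), 'gripper_width': 0.08774808968758753}
scene {'vfov': 43.322261320893034, 'cx': 245.15684767980395, 'cy': 191.3947556752781, 'R': array([[-0.83914709,  0.54362232,  0.0175198 ],
       [ 0.42171189,  0.67063081, -0.61025683],
       [-0.34349855, -0.50470694, -0.79200988]]), 't': array([ 0.41328705, -0.1838105 ,  1.62119489])}
bracket [([255.2, 208.0], 0.93), ([285.6, 187.7], 0.9)]
basket [([169.9, 128.6], 0.77)]
rig [([208.0, 248.9], 0.8)]
lens [([207.7, 247.6], 
[... 671 characters left out ...]
02105e-02, -1.98588067e-01],
       [ 1.98614833e-01, -3.05770525e-04, -9.80077576e-01]]), 't': array([0.03263541, 0.54169397, 1.26392571])}
bracket [([252.0, 236.0], 0.67), ([248.5, 203.0], 0.6)]
basket [([176.7, 214.3], 0.43)]
rig [([244.4, 161.6], 0.58)]
lens [([243.7, 162.1], 0.87)]
grip [([216.6, 169.0], 0.69)]
shell [([297.3, 226.0], 0.65), ([321.9, 251.8], 0.17)]
mark [([295.8, 228.8], 0.69)]
tin [([324.0, 252.4], 0.55)]
screwdriver [([337.9, 132.8], 0.55)]
cup [([208.2, 234.2], 0.58)]
strip [([178.8, 212.8], 0.68), ([246.8, 201.6], 0.31)]
mallet [([136.3, 168.8], 0.74), ([177.6, 213.5], 0.22)]
collar [([170.2, 151.7], 0.51)]
offcut [([172.8, 259.2], 0.62), ([297.6, 229.0], 0.19)]
1.5
```

```bash
python3 - <<'E'
import cv2
a=cv2.imread("pics/scene0.png")[90:384,80:430]; cv2.imwrite("pics/scene0z.png",cv2.resize(a,None,fx=2,fy=2,interpolation=cv2.INTER_CUBIC))
a=cv2.imread("pics/top0.png")[100:290,110:370]; cv2.imwrite("pics/top0z.png",cv2.resize(a,None,fx=3,fy=3,interpolation=cv2.INTER_CUBIC))
E
```

```text
(no output)
```

View pics/scene0z.png

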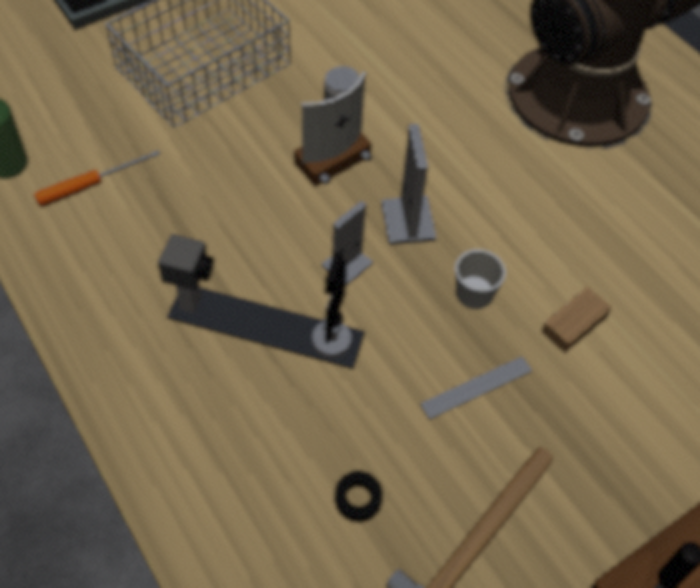

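View pics/top0z.png

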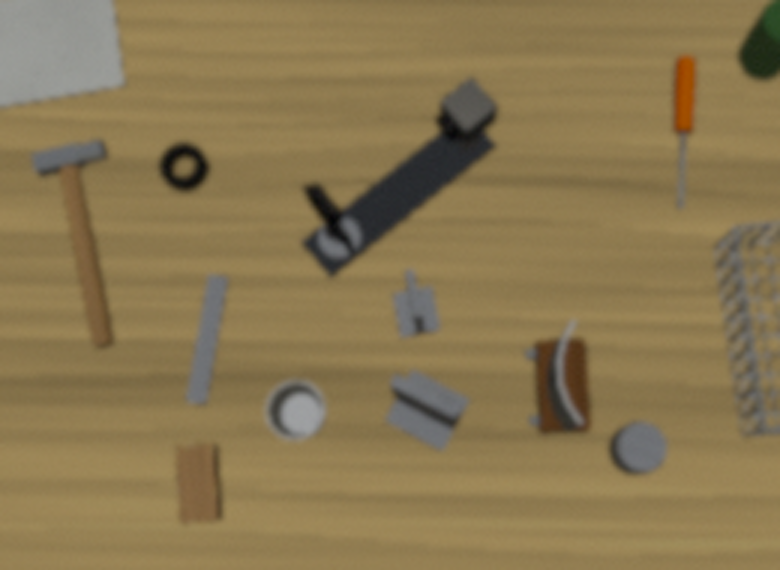

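View pics/scene0.png

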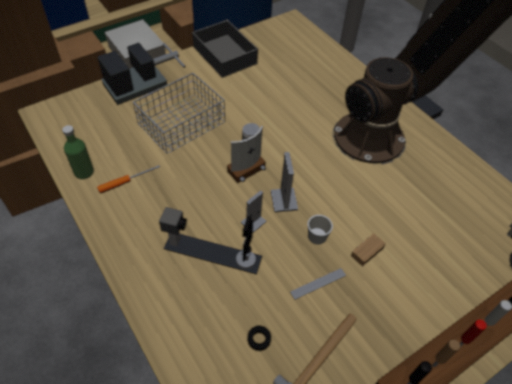

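View pics/top0.png

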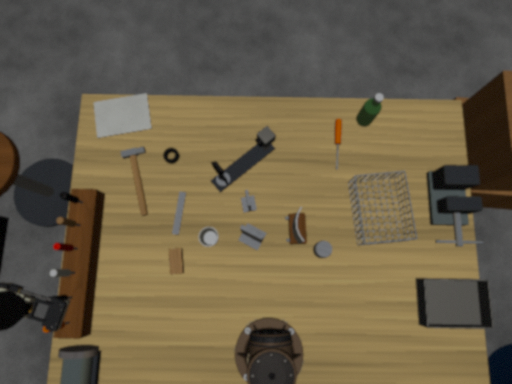

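The small bracket is at top (249,203) and scene (254,212), standing between the mirror and the shell. The larger look-alike is at top (252,236). Next I zoom in to measure.

```bash
python3 - <<'E'
import cv2
def crop(n,x0,y0,w,h,f,o):
    a=cv2.imread(f"pics/{n}0.png")[y0:y0+h,x0:x0+w]; a=cv2.resize(a,None,fx=f,fy=f,interpolation=cv2.INTER_CUBIC)
    a=cv2.convertScaleAbs(a,alpha=1.3)
    for i in range(0,w,10):
        cv2.line(a,(i*f,0),(i*f,6),(0,0,255),1)
        if i%20==0: cv2.putText(a,str(x0+i),(i*f,18),0,.4,(0,0,255))
    for i in range(0,h,10):
        cv2.line(a,(0,i*f),(6,i*f),(0,0,255),1); cv2.putText(a,str(y0+i),(8,i*f+4),0,.4,(0,0,255))
    cv2.imwrite(f"pics/{o}.png",a)
crop("scene",160,110,140,100,5,"s_a")
crop("scene",150,185,130,95,6,"s_b")
crop("top",200,120,115,90,6,"t_a")
crop("top",230,185,190,70,4,"t_b")
E
```

```text
(no output)
```

View pics/s_a.png

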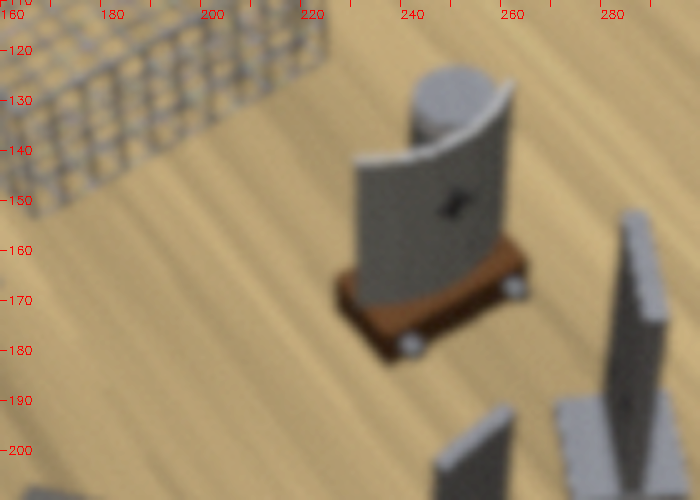

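View pics/s_b.png

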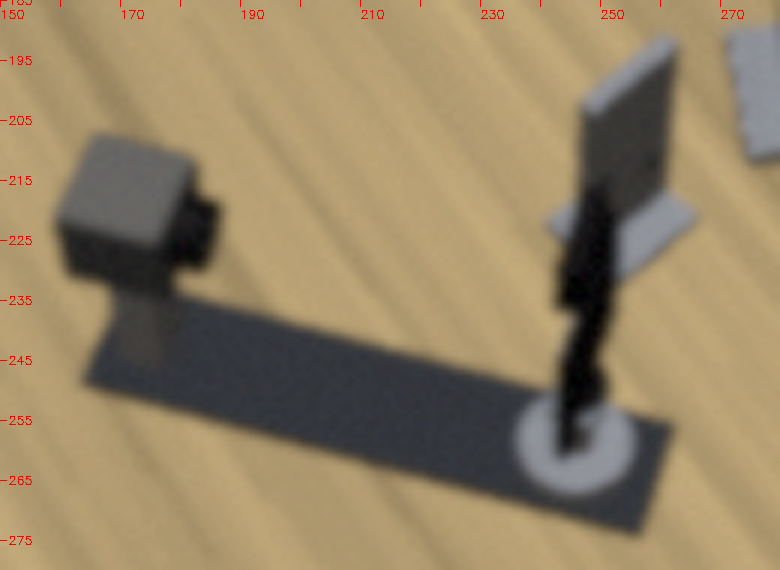

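View pics/t_a.png

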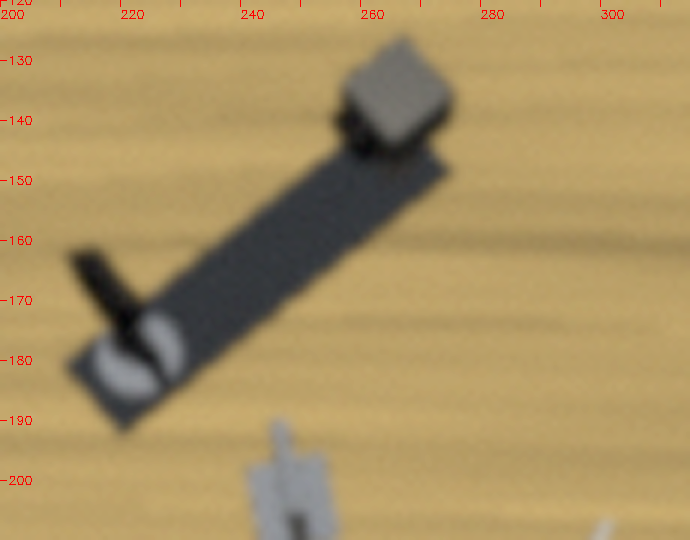

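View pics/t_b.png

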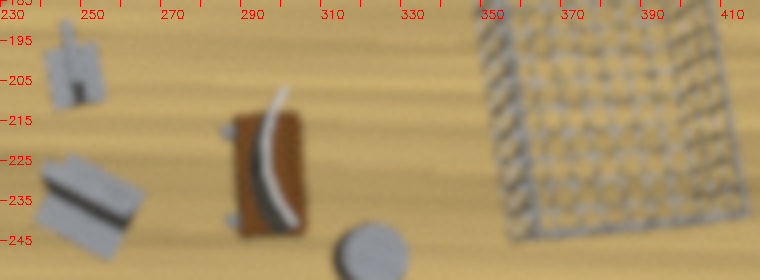

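```bash
cat > h.py <<'E'
import numpy as np
from plant import r
from scipy.optimize import least_squares
C={}
for n in("scene","top"):
    c=r.camera_params(n); f=192/np.tan(np.radians(c["vfov"]/2)); C[n]=(f,c["cx"],c["cy"],np.array(c["R"]),np.array(c["t"]))
def proj(n,X):
    f,cx,cy,R,t=C[n]; p=np.atleast_2d(X)@R.T+t
    return np.c_[f*p[:,0]/p[:,2]+cx,f*p[:,1]/p[:,2]+cy]
def ray(n,uv,z):
    f,cx,cy,R,t=C[n]; d=R.T@np.array([(uv[0]-cx)/f,(uv[1]-cy)/f,1]); o=-R.T@t
    return o+d*(z-o[2])/d[2]
def W(p,L):  # p=x,y,yaw
    c,s=np.cos(p[2]),np.sin(p[2]); L=np.atleast_2d(L)
    return np.c_[p[0]+c*L[:,0]-s*L[:,1],p[1]+s*L[:,0]+c*L[:,1],L[:,2]]
E
python3 - <<'E'
from h import *
for n in C: print(n,"cam at",-C[n][3].T@C[n][4])
sb=lambda u,v:(150+u/6-.42,185+v/6-.42)
sa=lambda u,v:(160+u/5-.4,110+v/5-.4)
ta=lambda u,v:(200+u/6-.42,120+v/6-.42)
tb=lambda u,v:(230+u/4-.4,185+v/4-.4)
# quick planes
for nm,n,uv,z in [("br foot",'top',tb(74.5,75),.008),("br foot L",'scene',sb(545,222),.008),("foot R",'scene',sb(698,215),.008),("foot B",'scene',sb(618,282),.008),
 ("top edge a",'scene',sb(590,105),.125),("top edge b",'scene',sb(668,42),.125),("top end far",'top',tb(66,20),.125),
 ("foot1",'top',tb(43,52),.008),("foot2",'top',tb(97,42),.008),("foot3",'top',tb(105,98),.008),("foot4",'top',tb(53,108),.008),
 ("mark",'scene',sa(455,203),.11),("mark top net",'top',(295.8,228.8),.11),
 ("disc",'scene',sb(577,443),.01),("disc",'top',ta(139,357),.01),
 ("strip",'scene',sb(82,382),.008),("strip",'scene',sb(672,427),.008),("strip",'scene',sb(640,535),.008),
 ("strip",'top',ta(68,365),.008),("strip",'top',ta(122,432),.008),("strip",'top',ta(452,170),.008),
 ("cube",'top',ta(405,35),.135),("cube",'top',ta(455,97),.135),("cube",'top',ta(395,140),.135),("cube",'top',ta(343,82),.135),
 ("cube",'scene',sb(97,133),.135),("cube",'scene',sb(195,160),.135),("cube",'scene',sb(157,243),.135),("cube",'scene',sb(57,222),.135),
 ("griptop",'top',ta(70,255),.19),("griptop",'top',ta(100,248),.19),
 ("grip top",'scene',sb(595,190),.19),
 ("griprec",'scene',(247.4,237.4),.174),("griprec",'top',(216.6,169),.174)]:
    print(nm,n,np.round(ray(n,uv,z),4)[:2])
E
```

```text
scene cam at [0.98120179 0.71682523 1.16459005]
top cam at [0.2793315  0.04113291 1.34621232]
br foot top [0.5179 0.0792]
br foot L scene [0.5509 0.0647]
foot R scene [0.4864 0.1006]
foot B scene [0.5401 0.1119]
top edge a scene [0.5437 0.0885]
top edge b scene [0.4944 0.0777]
top end far top [0.5443 0.0841]
foot1 top [0.5391 0.1088]
foot2 top [0.5493 0.059 ]
foot3 top [0.4968 0.0507]
foot4 top [0.4868 0.0984]
mark scene [ 0.4269 -0.0754]
mark top net top [ 0.4152 -0.0855]
disc scene [0.6044 0.1754]
disc top [0.6081 0.1762]
strip scene [0.7787 0.0257]
strip scene [0.5626 0.1907]
strip scene [0.6055 0.2287]
strip top [0.6028 0.2205]
strip top [0.5607 0.1853]
strip top [ 0.7339 -0.018 ]
cube top [0.7726 0.0154]
cube top [ 0.735  -0.0139]
cube top [0.7083 0.0205]
cube top [0.7431 0.051 ]
cube scene [ 0.7381 -0.0073]
cube scene [0.7089 0.0281]
cube scene [0.743  0.0575]
cube scene [0.7739 0.0253]
griptop top [0.6203 0.1975]
griptop top [0.6246 0.1813]
grip top scene [0.5928 0.1649]
griprec scene [0.6231 0.206 ]
griprec top [0.6017 0.1811]
```

```bash
python3 - <<'E'
from h import *
import cv2
sb=lambda u,v:(150+u/6-.42,185+v/6-.42)
sa=lambda u,v:(160+u/5-.4,110+v/5-.4)
ta=lambda u,v:(200+u/6-.42,120+v/6-.42)
tb=lambda u,v:(230+u/4-.4,185+v/4-.4)
# bracket fit: local pts
P=[('top',tb(43,52),0),('top',tb(97,42),1),('top',tb(105,98),2),('top',tb(53,108),3),('scene',sb(545,222),1),('scene',sb(698,215),3),('scene',sb(618,282),0)]
L=np.array([[.025,.028],[-.025,.028],[-.025,-.028],[.025,-.028]])
# local y along world ~11deg => yaw=-79
L8=np.c_[L,np.full(4,.008)]
f=lambda p:np.concatenate([(proj(n,W(p,L8[i]))-uv)[0] for n,uv,i in P])
s=least_squares(f,[.518,.08,np.radians(-79)]);print("bracket",s.x[:2],np.degrees(s.x[2]),np.abs(s.fun).max())
# rig fit: strip z=.008 ends at xe, xe+.27 ; cube centre xc
P=[('scene',sb(82,382),'s',1,1),('scene',sb(672,427),'s',0,-1),('scene',sb(640,535),'s',0,1),('top',ta(68,365),'s',0,1),('top',ta(122,432),'s',0,-1),('top',ta(452,170),'s',1,-1),
('top',ta(405,35),'c',1,1),('top',ta(455,97),'c',1,-1),('top',ta(395,140),'c',-1,-1),('top',ta(343,82),'c',-1,1),
('scene',sb(97,133),'c',1,-1),('scene',sb(195,160),'c',-1,-1),('scene',sb(157,243),'c',-1,1),('scene',sb(57,222),'c',1,1),('scene',sb(577,443),'d',0,0),('top',ta(139,357),'d',0,0)]
# scene cube labels: check which corner from plane values
def res(p):
    o=[]
    for n,uv,k,a,b in P:
        if k=='s': l=[p[3]+.27*a,.03*b,.008]
        elif k=='c': l=[p[4]+.025*a,.025*b,.135]
        else: l=[0,0,.012]
        o.append((proj(n,W(p,l))-uv)[0])
    return np.concatenate(o)
for sub in (None,'scene','top'):
    Q=P; 
    if sub: P=[q for q in Q if q[0]==sub]
    s=least_squares(res,[.607,.176,np.radians(-49.5),-.03,.2],loss='soft_l1');print("rig",sub,s.x,np.degrees(s.x[2])); 
    if not sub: print(np.round(res(s.x).reshape(-1,2),1).tolist())
    P=Q
for nm,n,uv,z in[("bigfoot",'top',tb(70,155),.01),("bigfoot",'top',tb(143,195),.01),("bigfoot",'top',tb(110,260),.01),("bigfoot",'top',tb(38,220),.01)]: print(nm,np.round(ray(n,uv,z),3))
# big top edge triangulation: scene top edge mid at several heights vs top view
for z in(.15,.165,.18,.195): print(z,ray('scene',sa(632,213),z).round(3),ray('scene',sa(655,318),z).round(3),"top plate ends",ray('top',tb(70,158),z).round(3),ray('top',tb(143,192),z).round(3))
a=cv2.imread("pics/scene0.png")[60:160,120:240]; cv2.imwrite("pics/s_c.png",cv2.resize(a,None,fx=6,fy=6,interpolation=cv2.INTER_CUBIC))
E
```

```text
bracket [0.52215025 0.09113095] -148.71009880574348 20.756224547606166
rig None [ 0.60718702  0.17737131 -0.8613159  -0.03926773  0.20428531] -49.3497660592567
[[-1.1, -0.8], [0.5, -1.5], [-0.1, -0.8], [-1.7, -0.4], [-0.6, 0.5], [-0.2, -0.2], [-1.2, -0.8], [-0.3, -0.7], [-1.3, 0.9], [-1.9, 0.0], [-0.8, -1.5], [0.8, -1.5], [0.1, 0.0], [-1.6, -1.3], [-0.4, 0.7], [-0.4, 0.1]]
rig scene [ 0.60793794  0.17963356 -0.85913301 -0.03930054  0.20331517] -49.22469542780466
rig top [ 0.60664246  0.17521209 -0.8664044  -0.03827758  0.20579867] -49.64131562971057
bigfoot [0.443 0.082 0.01 ]
bigfoot [0.408 0.015 0.01 ]
bigfoot [0.349 0.044 0.01 ]
bigfoot [0.384 0.109 0.01 ]
0.15 [0.367 0.014 0.15 ] [0.402 0.084 0.15 ] top plate ends [0.424 0.077 0.15 ] [0.397 0.018 0.15 ]
0.165 [0.376 0.025 0.165] [0.41  0.093 0.165] top plate ends [0.422 0.077 0.165] [0.395 0.018 0.165]
0.18 [0.385 0.035 0.18 ] [0.419 0.102 0.18 ] top plate ends [0.42  0.077 0.18 ] [0.394 0.018 0.18 ]
0.195 [0.394 0.045 0.195] [0.427 0.112 0.195] top plate ends [0.418 0.076 0.195] [0.392 0.018 0.195]
```

View pics/s_c.png

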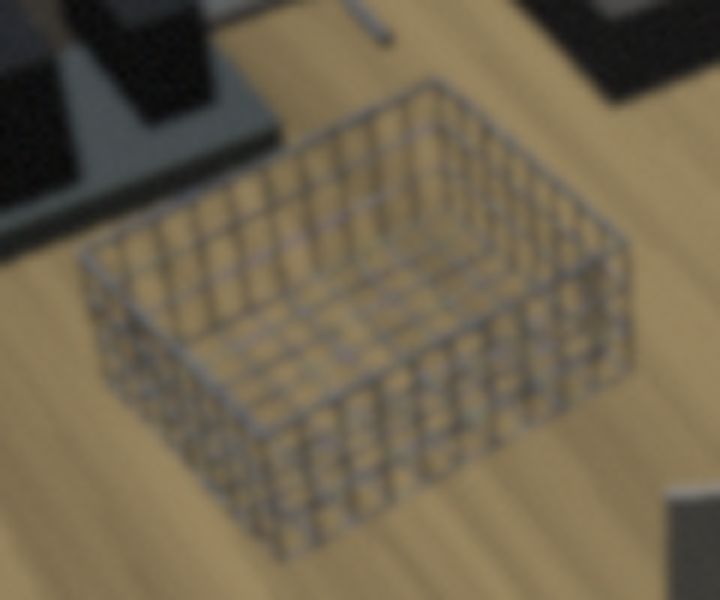

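```bash
python3 - <<'E'
from h import *
sb=lambda u,v:(150+u/6-.42,185+v/6-.42)
sa=lambda u,v:(160+u/5-.4,110+v/5-.4)
tb=lambda u,v:(230+u/4-.4,185+v/4-.4)
sc=lambda u,v:(120+u/6-.42,60+v/6-.42)
L=np.array([[-.025,.028,.008],[.025,.028,.008],[.025,-.028,.008],[-.025,-.028,.008],[0,.028,.125],[0,-.028,.125]])
P=[('top',tb(43,52),0),('top',tb(97,42),1),('top',tb(105,98),2),('top',tb(53,108),3),('scene',sb(545,222),1),('scene',sb(698,215),3),('scene',sb(618,282),0),('scene',sb(590,105),4),('scene',sb(668,42),5)]
f=lambda p:np.concatenate([(proj(n,W(p,L[i]))-uv)[0] for n,uv,i in P])
s=least_squares(f,[.518,.08,np.radians(-79)]);print("bracket",s.x[:2],np.degrees(s.x[2]),s.fun.round(1))
B=[ray('scene',sc(*q),.1) for q in[(430,80),(628,240),(262,430),(88,255)]]
print(np.round(B,3),np.mean(B,0),[np.linalg.norm(B[i]-B[i-1]).round(3) for i in range(4)])
# scene residual at mark: apply rig mean scene residual
print("mark",ray('scene',sa(455,203),.11))
E=np.array([.607,.1774]);
for m in (ray('scene',sa(455,203),.11),):
    d=m[:2]-E; print(np.linalg.norm(d),np.degrees(np.arctan2(d[1],d[0])))
# tin / screwdriver etc
for t,uv in dict(tin=(321.9,251.8),screw=(338,160),cup=(208,236)).items(): print(t,ray('top',uv,.03).round(3))
E
```

```text
bracket [0.51826588 0.08130613] -77.84677696926184 [-0.7 -0.4 -1.  -0.4 -0.1  0.2 -0.4  0.3 -0.4 -0.5  0.1 -0.3 -0.1 -0.
 -0.9 -0.   0.6 -1.1]
[[ 0.398 -0.489  0.1  ]
 [ 0.372 -0.314  0.1  ]
 [ 0.605 -0.29   0.1  ]
 [ 0.625 -0.457  0.1  ]] [ 0.49991454 -0.38755047  0.1       ] [np.float64(0.229), np.float64(0.176), np.float64(0.235), np.float64(0.168)]
mark [ 0.42685487 -0.07536481  0.11      ]
0.3103905866869413 -125.47742046291111
tin [ 0.344 -0.186  0.03 ]
screw [ 0.683 -0.252  0.03 ]
cup [0.394 0.22  0.03 ]
```

```bash
python3 -m inch '0.012 0.012 0 0 0 0 1;0.0275 0.0265 0 0 0 0 1;0.0275 0.0265 0 0 0 0 1;0.0275 0.0265 0 0 0 0 1;0.0275 0.0265 0 0 0 0 1;0.0275 0.0265 0 0 0 0 1;0.0275 0.0265 0 0 0 0 1;0.0275 0.0265 0 0 0 0 1;0.0275 0.0265 0 0 0 0 1;0.0275 0.0265 0 0 0 0 1;0.0275 0.0265 0 0 0 0 1;0.0275 0.0265 0 0 0 0 1;0.0275 0.0265 0 0 0 0 1;0.0275 0.0265 0 0 0 0 1;0.0275 0.0265 0 0 0 0 1;0.0275 0.0265 0 0 0 0 1;0.0275 0.0265 0 0 0 0 1;0.0275 0.0265 0 0 0 0 1;0 0 0 0 0 0 1' 20
python3 -m inch '0 0 0 0 0 -0.11 1;0 0 0 0 0 -0.12 1;0 0 0 0 0 -0.12 1;0 0 0 0 0 -0.12 1;0 0 0 0 0 0 1;0 0 0 0 0 0 1'
```

```text
time_s: 3.08
tcp_pos: [0.5202, 0.077, 0.2265]
eef_rot: [179.9, -0.0, -15.2]
contact_force: [0.3, 1.3, 0.2]
gripper_width: 0.0877
time_s: 3.58
tcp_pos: [0.5181, 0.0817, 0.2267]
eef_rot: [-180.0, -0.0, 11.8]
contact_force: [0.4, 0.1, 0.1]
gripper_width: 0.0876
```

```bash
python3 -m inch '0 0 0.02 0 0 0 1;0 0 0.02 0 0 0 1;0 0 0.02 0 0 0 1;0 0 0.015 0 0 0 1;0 0 0 0 0 0 1'; python3 - <<'E'
from h import *
import cv2
for n,(x,y,w,h) in dict(scene=(170,130,150,130),top=(180,150,140,110)).items():
    im=r.capture(n)[:,:,::-1][y:y+h,x:x+w]; cv2.imwrite(f"pics/{n}1.png",cv2.resize(im,None,fx=4.5,fy=4.5,interpolation=cv2.INTER_CUBIC))
E
```

```text
time_s: 4.0
tcp_pos: [0.5162, 0.081, 0.1486]
eef_rot: [180.0, 0.3, 11.7]
contact_force: [0.3, -0.3, 0.0]
gripper_width: 0.0879
```

View pics/scene1.png

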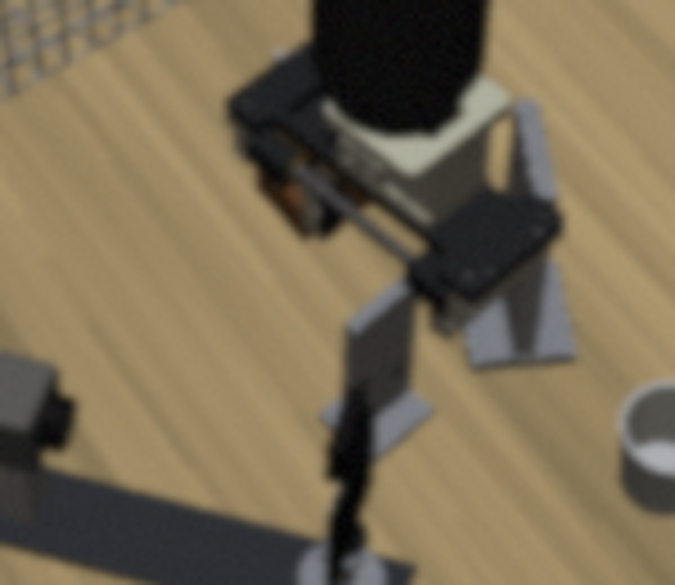

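View pics/top1.png

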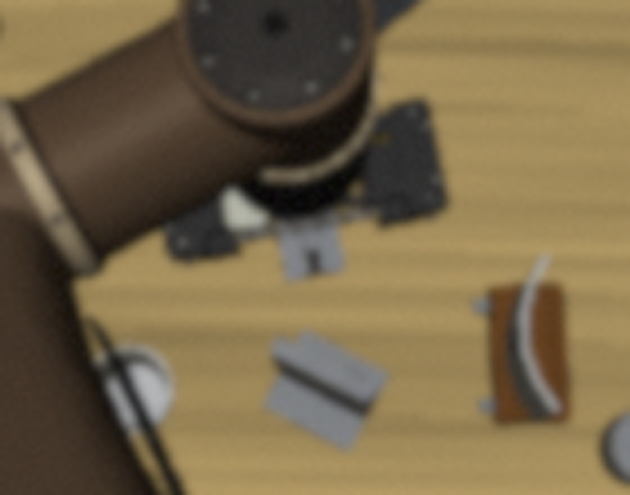

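The jaws straddle the small bracket's plate: gripper at scene zoom (390,210), bracket at (380,340). I'll descend and pinch.

```bash
python3 -m inch '0.002 0 0.015 0 0 0 1;0 0 0.015 0 0 0 1;0 0 0.015 0 0 0 1;0 0 0.012 0 0 0 1;0 0 0 0 0 0 1;0 0 0 0 0 0 0.5;0 0 0 0 0 0 0;0 0 0 0 0 0 0;0 0 0 0 0 0 0;0 0 0 0 0 0 0;0 0 0 0 0 0 0;0 0 0 0 0 0 0' 25
```

```text
time_s: 5.1
tcp_pos: [0.5202, 0.0821, 0.0948]
eef_rot: [-180.0, -0.0, 12.0]
contact_force: [-0.6, -0.3, -0.1]
gripper_width: 0.0466
```

```bash
python3 -m inch '0 0 0 0 0 0 0;0 0 0 0 0 0 0;0 0 0 0 0 0 0;0 0 0 0 0 0 0;0 0 0 0 0 0 0;0 0 0 0 0 0 0;0 0 0 0 0 0 0;0 0 0 0 0 0 0'
```

```text
time_s: 5.77
tcp_pos: [0.5199, 0.082, 0.0944]
eef_rot: [-180.0, 0.0, 12.0]
contact_force: [0.2, -0.4, -0.4]
gripper_width: 0.0101
```

```bash
python3 -m inch '0 0 0 0 0 0 0;0 0 -0.008 0 0 0 0;0 0 -0.015 0 0 0 0;0 0 -0.02 0 0 0 0;0 0 -0.025 0 0 0 0;0 0 -0.025 0 0 0 0;0 0 -0.025 0 0 0 0;0 0 -0.025 0 0 0 0;0 0 -0.025 0 0 0 0;0 0 -0.015 0 0 0 0;0 0 0 0 0 0 0'
python3 - <<'E'
from h import *
s=r.get_state();p=s["tcp_pos"];y=np.radians(s["eef_rot"][2]);d=np.array([.500,-.3875])-p[:2]
print(s["tcp_pos"],s["gripper_width"],s["contact_force"],s["joints"].round(1)); print(d, np.cos(y)*d[0]+np.sin(y)*d[1],np.sin(y)*d[0]-np.cos(y)*d[1])
E
```

```text
time_s: 6.68
tcp_pos: [0.5216, 0.0824, 0.2822]
eef_rot: [-180.0, -0.4, 12.0]
contact_force: [1.0, 0.6, -1.0]
gripper_width: 0.0097
[0.52160544 0.082408   0.2822061 ] 0.009733801485625575 [ 0.98078824  0.59787448 -0.96477732] [ 30.3   4.5 -12.9   0.1 -72.2  71.7]
[-0.02160544 -0.469908  ] -0.1189144937953449 0.45512599128503645
```

```bash
python3 -m inch '-0.003 0.011 0 0 0 0 0;-0.006 0.022 0 0 0 0 0;-0.008 0.031 0 0 0 0 0;-0.008 0.031 0 0 0 0 0;-0.008 0.031 0 0 0 0 0;-0.008 0.031 0 0 0 0 0;-0.008 0.031 0 0 0 0 0;-0.008 0.031 0 0 0 0 0;-0.008 0.031 0 0 0 0 0;-0.008 0.031 0 0 0 0 0;-0.008 0.031 0 0 0 0 0;-0.008 0.031 0 0 0 0 0;-0.008 0.031 0 0 0 0 0;-0.008 0.031 0 0 0 0 0;-0.008 0.031 0 0 0 0 0;-0.006 0.02 0 0 0 0 0;-0.002 0.008 0 0 0 0 0;0 0 0 0 0 0 0;0 0 0 0 0 0 0'
python3 - <<'E'
from h import *
import cv2
for n,(x,y,w,h) in dict(scene=(110,40,160,130),top=(280,150,150,120)).items():
    im=r.capture(n)[:,:,::-1][y:y+h,x:x+w]; cv2.imwrite(f"pics/{n}2.png",cv2.resize(im,None,fx=4.5,fy=4.5,interpolation=cv2.INTER_CUBIC))
E
```

```text
time_s: 8.27
tcp_pos: [0.4972, -0.397, 0.2764]
eef_rot: [-179.9, 0.1, 11.9]
contact_force: [0.4, 0.2, -0.5]
gripper_width: 0.01
```

View pics/scene2.png

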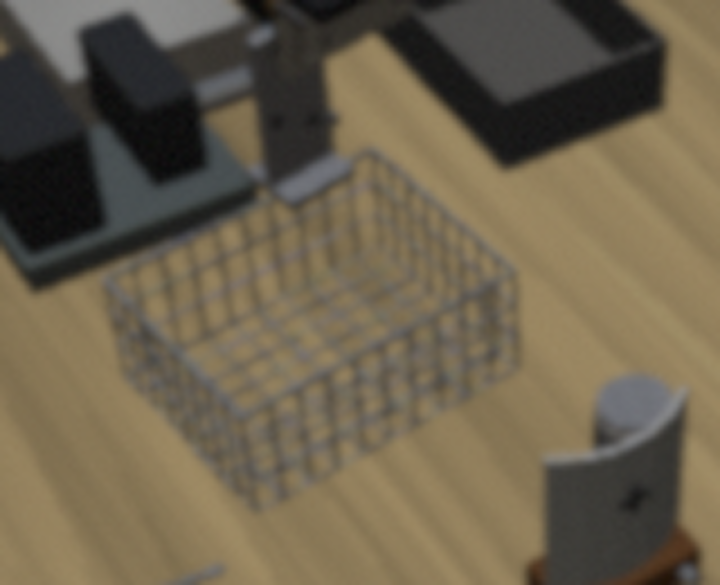

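View pics/top2.png

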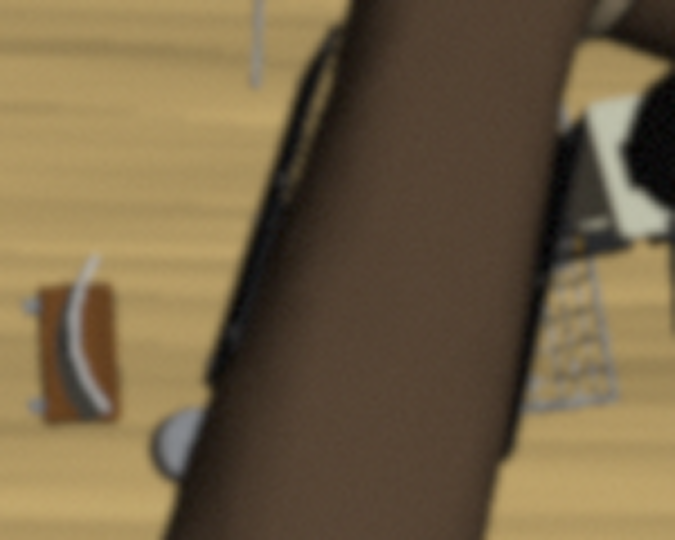

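```bash
python3 -m inch '0.002 -0.005 0.008 0 0 0 0;0.002 -0.004 0.016 0 0 0 0;0 0 0.022 0 0 0 0;0 0 0.022 0 0 0 0;0 0 0.022 0 0 0 0;0 0 0.022 0 0 0 0;0 0 0.02 0 0 0 0;0 0 0.016 0 0 0 0;0 0 0.01 0 0 0 0;0 0 0.005 0 0 0 0;0 0 0 0 0 0 0;0 0 0 0 0 0 0'
```

```text
time_s: 9.37
tcp_pos: [0.5006, -0.3872, 0.1152]
eef_rot: [180.0, -0.0, 12.0]
contact_force: [0.3, 0.6, -1.4]
gripper_width: 0.0098
```

```bash
python3 -m inch '0 0 0.005 0 0 0 0;0 0 0.004 0 0 0 0;0 0 0.003 0 0 0 0;0 0 0 0 0 0 0;0 0 0.001 0 0 0 0;0 0 0 0 0 0 0'
python3 - <<'E'
from h import *
import cv2
im=r.capture("scene")[:,:,::-1][40:170,110:270]; cv2.imwrite(f"pics/scene3.png",cv2.resize(im,None,fx=4.5,fy=4.5,interpolation=cv2.INTER_CUBIC))
E
```

```text
time_s: 9.87
tcp_pos: [0.5, -0.3874, 0.1015]
eef_rot: [-180.0, 0.0, 12.0]
contact_force: [0.3, 1.7, -0.9]
gripper_width: 0.0097
```

View pics/scene3.png

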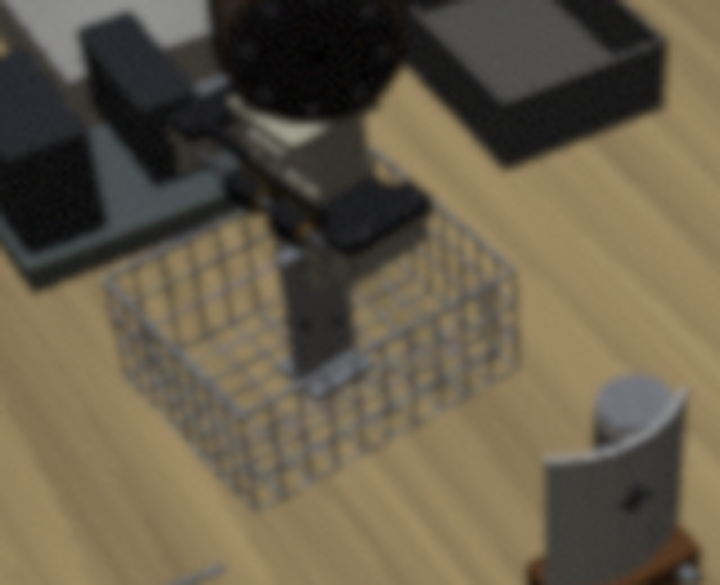

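The bracket sits inside the basket, foot at (330,375), near its centre. Releasing.

```bash
python3 -m inch '0 0 0 0 0 0 0.5;0 0 0 0 0 0 0.5;0 0 0 0 0 0 0.5;0 0 0 0 0 0 0.5;0 0 0 0 0 0 0.5;0 0 0 0 0 0 0.5;0 0 0 0 0 0 0.5;0 0 0 0 0 0 0.5'
python3 -m inch '0 0 -0.01 0 0 0 0.5;0 0 -0.02 0 0 0 0.5;0 0 -0.03 0 0 0 0.5;0 0 -0.03 0 0 0 0.5;0 0 -0.03 0 0 0 0.5;0 0 -0.03 0 0 0 0.5;0 0 -0.02 0 0 0 0.5;0 0 0 0 0 0 0.5'
python3 - <<'E'
from h import *
import cv2
im=r.capture("scene")[:,:,::-1][40:170,110:270]; cv2.imwrite(f"pics/scene4.png",cv2.resize(im,None,fx=4.5,fy=4.5,interpolation=cv2.INTER_CUBIC))
s=r.get_state(); print(s["joints"].round(1))
E
```

```text
time_s: 10.58
tcp_pos: [0.5001, -0.3873, 0.1016]
eef_rot: [180.0, -0.0, 12.0]
contact_force: [-0.4, -0.1, 0.9]
gripper_width: 0.0436
time_s: 11.25
tcp_pos: [0.5018, -0.3887, 0.2783]
eef_rot: [179.6, -0.4, 12.0]
contact_force: [1.7, -0.8, 0.8]
gripper_width: 0.0443
[-20.1  15.   -0.8   0.  -73.8 122.1]
```

View pics/scene4.png

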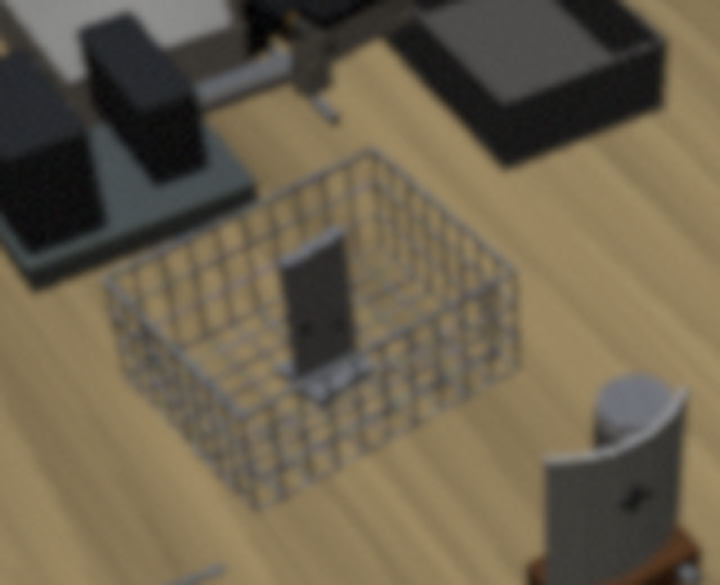

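Bracket stands in the basket, let go. Moving to above the mirror grip.

```bash
python3 -m inch '0.006 -0.013 0 0 0 0 0.7;0.0118 -0.028 0 0 0 0 0.7;0.0146 -0.035 0 0 0 0 0.7;0.0146 -0.035 0 0 0 0 0.7;0.0146 -0.035 0 0 0 0 0.7;0.0146 -0.035 0 0 0 0 0.7;0.0146 -0.035 0 0 0 0 0.7;0.0146 -0.035 0 0 0 0 0.7;0.0146 -0.035 0 0 0 0 0.7;0.0146 -0.035 0 0 0 0 0.7;0.0146 -0.035 0 0 0 0 0.7;0.0146 -0.035 0 0 0 0 0.7;0.0146 -0.035 0 0 0 0 0.7;0.0146 -0.035 0 0 0 0 0.7;0.0146 -0.035 0 0 0 0 0.7;0.01 -0.023 0 0 0 0 0.7;0.004 -0.01 0 0 0 0 0.7;0 0 0 0 0 0 0.7'
python3 -m inch '0 0 0 0 0 -0.08 0.7;0 0 0 0 0 -0.12 0.7;0 0 0 0 0 -0.12 0.7;0 0 0 0 0 -0.12 0.7;0 0 0 0 0 -0.06 0.7;0 0 0 0 0 0 0.7;0 0 0 0 0 0 0.7'
python3 - <<'E'
from h import *
import cv2
for n,(x,y,w,h) in dict(scene=(170,150,150,130),top=(180,130,140,110)).items():
    im=r.capture(n)[:,:,::-1]; cv2.imwrite(f"pics/{n}5f.png",im); im=im[y:y+h,x:x+w]; cv2.imwrite(f"pics/{n}5.png",cv2.resize(im,None,fx=4.5,fy=4.5,interpolation=cv2.INTER_CUBIC))
E
```

```text
time_s: 12.8
tcp_pos: [0.6064, 0.1787, 0.2699]
eef_rot: [180.0, 0.1, 12.1]
contact_force: [-0.4, -0.1, 0.3]
gripper_width: 0.0612
time_s: 13.38
tcp_pos: [0.6066, 0.1753, 0.2713]
eef_rot: [-180.0, 0.0, 40.5]
contact_force: [0.8, -0.4, 0.2]
gripper_width: 0.0617
```

View pics/scene5.png

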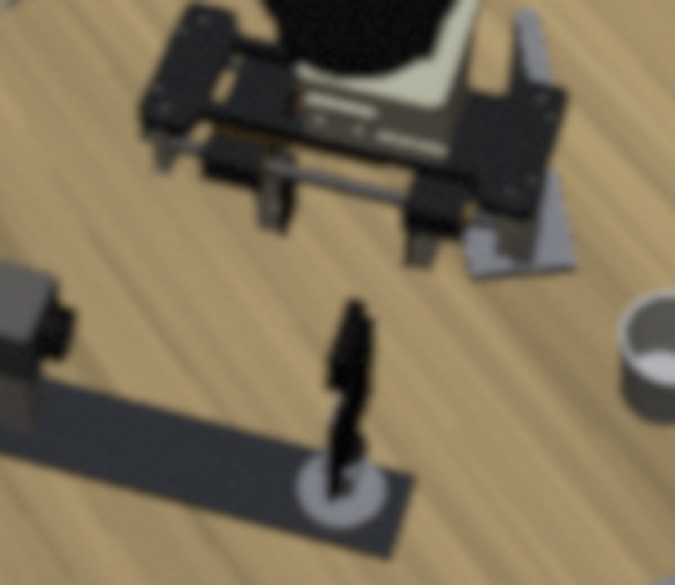

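View pics/top5.png

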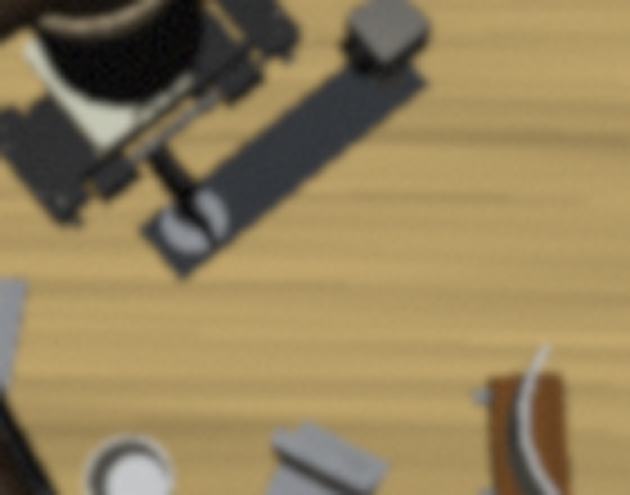

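```bash
python3 - <<'E'
from h import *
import cv2
p=[.6072,.1774,np.radians(-49.35)]
for n,(x,y,w,h) in dict(scene=(215,200,70,70),top=(195,145,70,55)).items():
    f=9; a=cv2.imread(f"pics/{n}5f.png")[y:y+h,x:x+w]; a=cv2.convertScaleAbs(cv2.resize(a,None,fx=f,fy=f,interpolation=cv2.INTER_CUBIC),alpha=1.8,beta=20)
    for hx,hy,z0,z1,c in((.006,.022,.158,.190,(0,0,255)),(.006,.04,.07,.15,(0,255,0)),(.004,.007,.15,.158,(255,0,0))):
        for z in(z0,z1):
            q=((proj(n,W(p,[[hx,hy,z],[-hx,hy,z],[-hx,-hy,z],[hx,-hy,z]]))-[x,y]+.5)*f).astype(np.int32)
            cv2.polylines(a,[q],True,c,1)
    cv2.imwrite(f"pics/{n}6.png",a)
E
```

```text
(no output)
```

View pics/scene6.png

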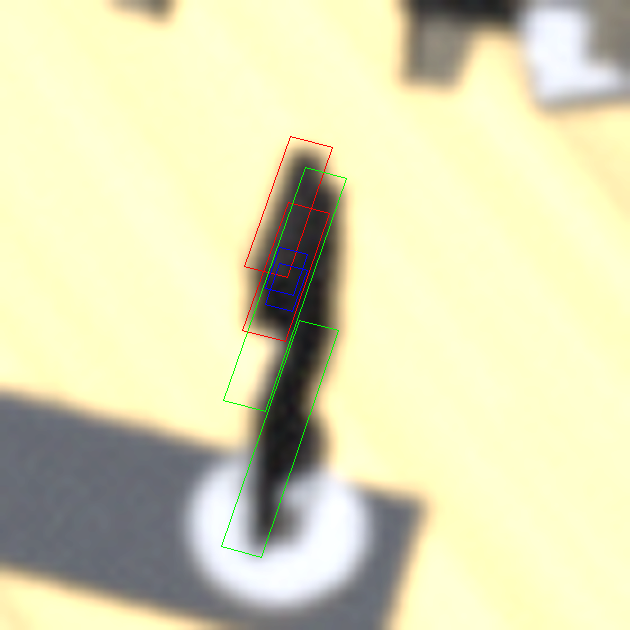

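View pics/top6.png

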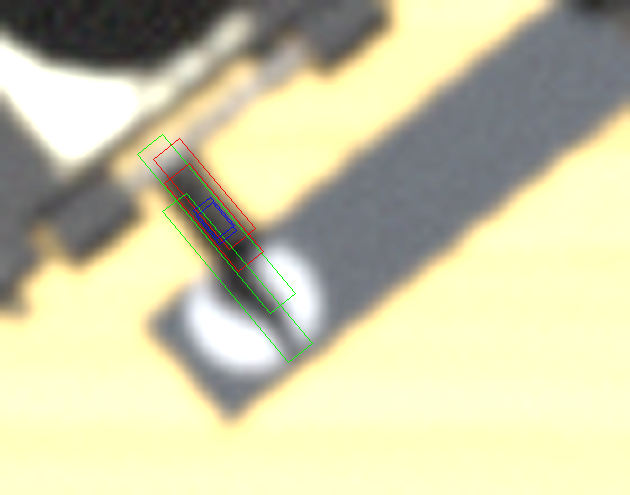

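```bash
python3 - <<'E'
from h import *
import cv2
ims=[]
for n,(x,y,w,h) in dict(scene=(222,205,45,60),top=(200,148,45,45)).items():
    f=8; a=cv2.imread(f"pics/{n}5f.png")[y:y+h,x:x+w]; 
    a=np.clip((a/255.)**.45*300-20,0,255).astype(np.uint8)
    a=cv2.resize(a,None,fx=f,fy=f,interpolation=cv2.INTER_NEAREST)
    b=np.zeros((480,360,3),np.uint8); b[:a.shape[0]]=a; ims.append(b)
cv2.imwrite("pics/raw7.png",np.hstack(ims))
E
```

```text
(no output)
```

View pics/raw7.png

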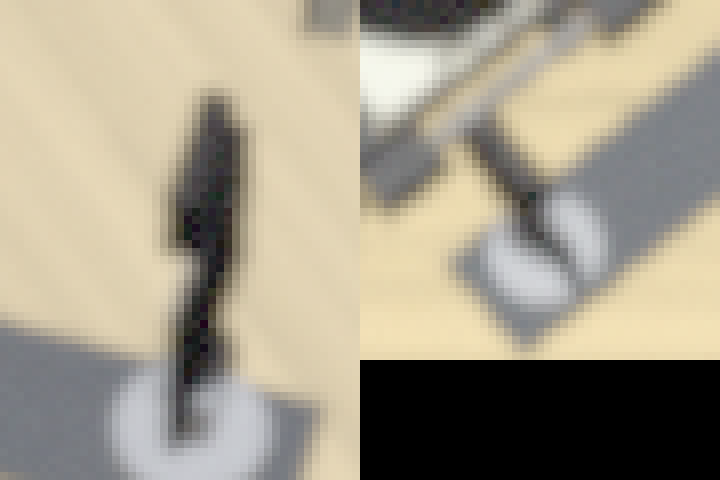

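```bash
python3 -m inch '0.002 -0.001 0.01 0 0 0 0.7;0 0 0.02 0 0 0 0.7;0 0 0.02 0 0 0 0.7;0 0 0.02 0 0 0 0.7;0 0 0.015 0 0 0 0.7;0 0 0.01 0 0 0 0.7;0 0 0.008 0 0 0 0.7;0 0 0.004 0 0 0 0.7;0 0 0 0 0 0 0.7;0 0 0 0 0 0 0.7' 10
python3 - <<'E'
from h import *
import cv2
im=r.capture("scene")[:,:,::-1][150:280,170:320]; cv2.imwrite(f"pics/scene8.png",cv2.resize(im,None,fx=4.5,fy=4.5,interpolation=cv2.INTER_CUBIC))
E
```

```text
time_s: 14.32
tcp_pos: [0.6083, 0.1784, 0.1651]
eef_rot: [180.0, -0.0, 40.6]
contact_force: [-0.3, 0.7, 0.1]
gripper_width: 0.0612
```

View pics/scene8.png

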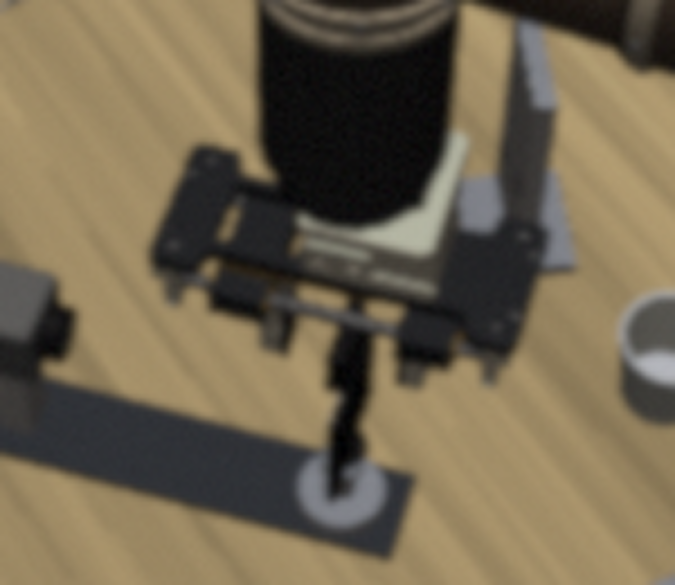

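The grip at (350,340) is centred between the fingertips at (278,330) and (415,365). Closing.

```bash
python3 -m inch '0 0 0.004 0 0 0 0.5;0 0 0 0 0 0 0.3;0 0 0 0 0 0 0;0 0 0 0 0 0 0;0 0 0 0 0 0 0;0 0 0 0 0 0 0;0 0 0 0 0 0 0;0 0 0 0 0 0 0;0 0 0 0 0 0 0;0 0 0 0 0 0 0;0 0 0 0 0 0 0;0 0 0 0 0 0 0;0 0 0 0 0 0 0;0 0 0 0 0 0 0' 8; python3 - <<'E'
from h import *
s=r.get_state();print({k:np.round(s[k],4) for k in("joints","joint_torque","contact_force","moment","gripper_width","eef_rot","tcp_pos")})
E
```

```text
time_s: 15.53
tcp_pos: [0.6082, 0.1779, 0.1606]
eef_rot: [180.0, -0.0, 40.6]
contact_force: [4.5, -3.9, -1.2]
gripper_width: 0.012
{'joints': array([ 3.39426e+01,  1.94093e+01, -1.00009e+01,  3.65000e-02,
       -6.05806e+01,  9.66683e+01]), 'joint_torque': array([ 3.00010e+00, -5.53404e+01,  2.71291e+01,  4.81250e+00,
       -3.01600e-01, -2.00000e-03]), 'contact_force': array([ 4.4852, -3.8954, -1.1667]), 'moment': array([-1.4545, -1.4517, -0.0296]), 'gripper_width': np.float64(0.012), 'eef_rot': array([ 1.799673e+02, -5.400000e-03,  4.062890e+01]), 'tcp_pos': array([0.6082, 0.1779, 0.1606])}
```

```bash
for i in 1 2; do python3 -m inch '0 0.001 0 0 0 0 0;0 0 0 0 0 0 0;0 0 0 0 0 0 0;0 0 0 0 0 0 0' 8; done
```

```text
time_s: 15.87
tcp_pos: [0.6083, 0.1778, 0.1606]
eef_rot: [-180.0, -0.0, 40.6]
contact_force: [-1.4, 0.4, 2.1]
gripper_width: 0.012
time_s: 16.2
tcp_pos: [0.6083, 0.1777, 0.1606]
eef_rot: [-179.9, 0.0, 40.7]
contact_force: [-4.4, 4.2, 3.1]
gripper_width: 0.012
```

```bash
python3 -m inch '0 -0.001 0 0 0 0 0;0 0 0 0 0 0 0;0 0 0 0 0 0 0;0 0 0 0 0 0.02 0;0 0 0 0 0 0.04 0;0 0 0 0 0 0.04 0;0 0 0 0 0 0.04 0;0 0 0 0 0 0.03 0;0 0 0 0 0 0 0;0 0 0 0 0 0 0' 30
python3 - <<'E'
from h import *
import cv2
s=r.get_state();print(s["moment"].round(2),s["eef_rot"])
a=cv2.imread("pics/scene0.png").astype(float).mean(2)[140:160,240:262]
w=np.clip(np.median(a)-12-a,0,None); print(a[4:18,4:18].astype(int))
yy,xx=np.mgrid[140:160,240:262]; m=(xx>=243)&(xx<=256)&(yy>=144)&(yy<=156); w=w*m
u,v=(w*xx).sum()/w.sum(),(w*yy).sum()/w.sum(); X=ray('scene',(u,v),.11); d=X[:2]-[.608,.178]
print(u,v,X,np.degrees(np.arctan2(d[1],d[0])))
E
```

```text
time_s: 17.03
tcp_pos: [0.6084, 0.1776, 0.1606]
eef_rot: [-180.0, -0.0, 30.9]
contact_force: [-3.2, 2.3, 2.8]
gripper_width: 0.0116
[0.76 1.03 0.02] [-1.79985476e+02 -7.24831811e-04  3.09095560e+01]
[[57 55 57 55 53 54 54 55 53 54 52 51 50 51]
 [56 57 55 54 52 54 54 53 54 53 53 52 50 51]
 [56 56 56 55 54 52 52 53 52 52 52 52 49 49]
 [55 55 56 56 54 51 47 46 48 49 51 48 49 51]
 [56 56 57 55 52 49 42 38 39 44 46 47 50 49]
 [56 57 55 56 53 45 35 30 32 35 42 46 49 52]
 [56 56 56 54 49 39 30 25 31 37 42 47 50 50]
 [56 56 55 50 42 33 25 27 37 45 48 49 50 49]
 [56 55 54 46 39 32 26 33 44 48 50 51 50 49]
 [56 55 54 51 44 41 36 41 46 52 51 52 49 51]
 [57 55 56 53 52 50 47 48 52 53 53 51 51 51]
 [56 56 55 55 54 53 53 52 53 53 51 50 52 52]
 [56 56 55 55 54 53 53 55 53 53 50 50 52 52]
 [56 57 56 57 54 54 54 54 54 52 52 50 49 50]]
250.66969147005446 150.53539019963705 [ 0.42741451 -0.07413991  0.11      ] -125.61067184117367
```

```bash
python3 -m inch '0 0 0 0 0 0.03 0;0 0 0 0 0 0.04 0;0 0 0 0 0 0.04 0;0 0 0 0 0 0.04 0;0 0 0 0 0 0.03 0;0 0 0 0 0 0 0;0 0 0 0 0 0 0;0 0 0 0 0 0 0'
```

```text
time_s: 17.7
tcp_pos: [0.6085, 0.1774, 0.1606]
eef_rot: [180.0, -0.0, 20.7]
contact_force: [-2.2, 0.8, 1.7]
gripper_width: 0.0119
```

```bash
python3 -m inch '0 0 0 0 0 0.03 0;0 0 0 0 0 0.04 0;0 0 0 0 0 0.04 0;0 0 0 0 0 0.04 0;0 0 0 0 0 0.04 0;0 0 0 0 0 0.04 0;0 0 0 0 0 0.04 0;0 0 0 0 0 0.03 0;0 0 0 0 0 0.015 0;0 0 0 0 0 0 0;0 0 0 0 0 0 0;0 0 0 0 0 0 0;0 0 0 0 0 0 0'
```

```text
time_s: 18.78
tcp_pos: [0.6086, 0.1771, 0.1606]
eef_rot: [180.0, 0.0, 2.6]
contact_force: [-1.3, -3.1, 2.0]
gripper_width: 0.0117
```

```bash
python3 - <<'E'
from h import *
import cv2
for n,(x,y,w,h) in dict(scene=(170,150,150,130),top=(180,130,140,110)).items():
    im=r.capture(n)[:,:,::-1]; cv2.imwrite(f"pics/{n}9f.png",im); im=im[y:y+h,x:x+w]; cv2.imwrite(f"pics/{n}9.png",cv2.convertScaleAbs(cv2.resize(im,None,fx=4.5,fy=4.5,interpolation=cv2.INTER_CUBIC),alpha=1.7,beta=15))
x,y,w,h,f=215,195,70,75,8
a=cv2.convertScaleAbs(cv2.resize(cv2.imread("pics/scene9f.png")[y:y+h,x:x+w],None,fx=f,fy=f,interpolation=cv2.INTER_CUBIC),alpha=1.8,beta=20)
for yaw,c in((-87.4,(0,255,0)),(-77.4,(0,0,255)),(-97.4,(255,0,0))):
    q=((proj('scene',W([.6083,.177,np.radians(yaw)],[[0,.04,.07],[0,-.04,.07],[0,-.04,.15],[0,.04,.15]]))-[x,y]+.5)*f).astype(np.int32); cv2.polylines(a,[q],True,c,1)
cv2.imwrite("pics/ov9.png",a)
E
```

```text
(no output)
```

View pics/scene9.png

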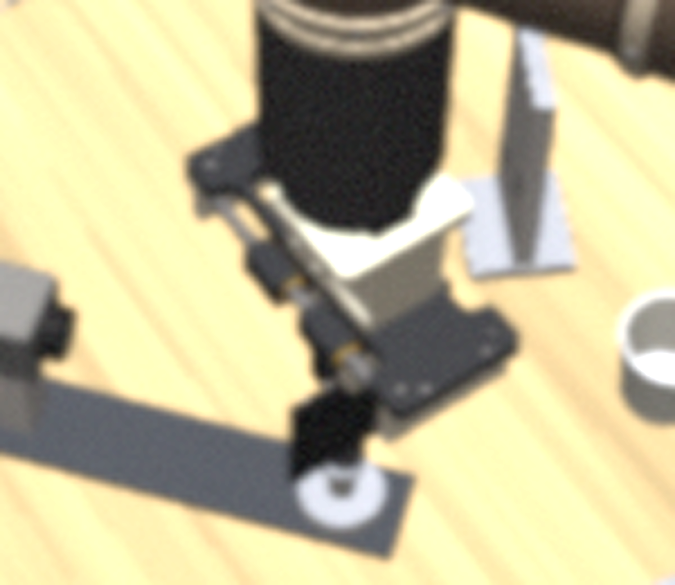

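View pics/ov9.png

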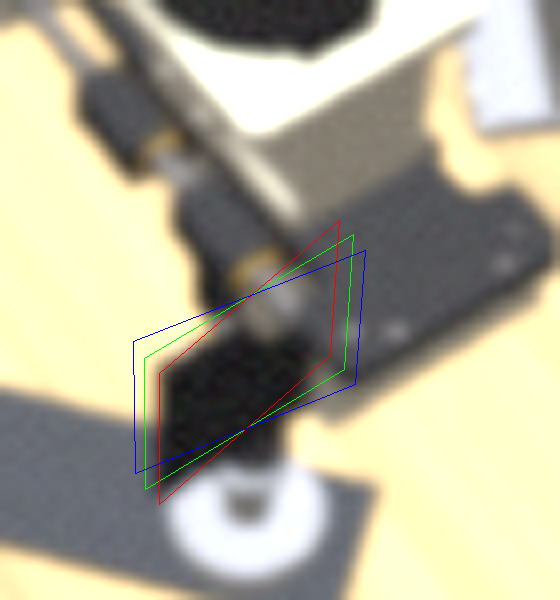

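View pics/top9.png

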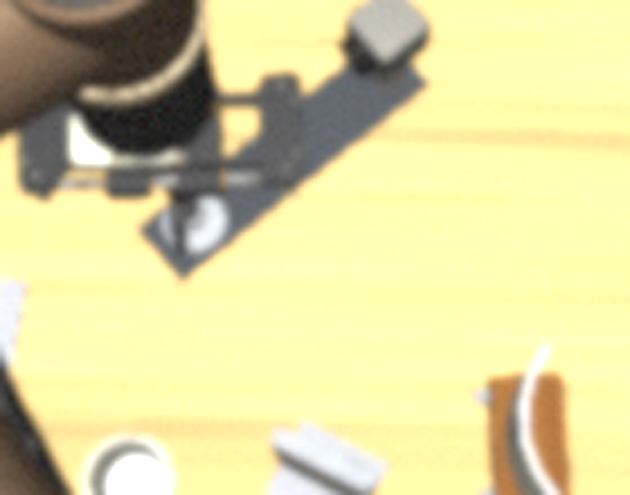

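```bash
python3 - <<'E'
from h import *
import cv2
x,y,w,h,f=228,225,36,40,16
a=cv2.imread("pics/scene9f.png")[y:y+h,x:x+w]
a=np.clip((a/255.)**.5*280-20,0,255).astype(np.uint8)
a=cv2.resize(a,None,fx=f,fy=f,interpolation=cv2.INTER_CUBIC); b=a.copy()
for ax,(yaw,c) in zip((0,0,0),((-87.4,(0,255,0)),(-82.4,(0,0,255)),(-92.4,(255,0,0)))):
    q=((proj('scene',W([.6083,.177,np.radians(yaw)],[[-.007,.04,.07],[-.007,-.04,.07],[-.007,-.04,.15],[-.007,.04,.15]]))-[x,y]+.5)*f).astype(np.int32); cv2.polylines(b,[q],True,c,1)
cv2.imwrite("pics/ov10.png",cv2.resize(np.hstack([a,b]),None,fx=.69,fy=.69))
E
```

```text
(no output)
```

View pics/ov10.png

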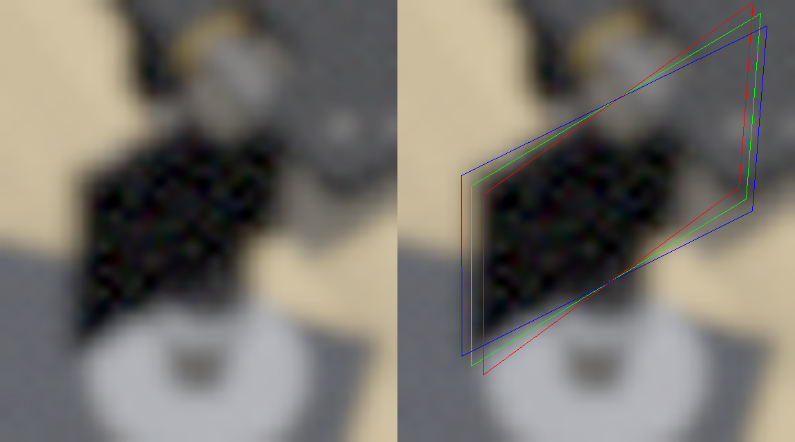

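```bash
python3 - <<'E'
from h import *
import cv2
T=[]
for fn,n,(x,y,w,h),yaw in(("top0",'top',(200,150,40,48),-49.35),("top9f",'top',(200,150,40,48),-87.4),("scene0",'scene',(225,205,44,66),-49.35),("scene9f",'scene',(225,205,44,66),-87.4)):
    f=9 if n=='top' else 9
    a=cv2.imread(f"pics/{fn}.png")[y:y+h,x:x+w]; a=np.clip((a/255.)**.5*280-20,0,255).astype(np.uint8)
    a=cv2.resize(a,None,fx=f,fy=f,interpolation=cv2.INTER_CUBIC); b=a.copy()
    for z,c in((.07,(0,255,0)),(.15,(0,0,255)),(.19,(255,0,0))):
        k=.022 if z==.19 else .04
        q=((proj(n,W([.6083,.177,np.radians(yaw)],[[0,-k,z],[0,k,z]]))-[x,y]+.5)*f).astype(np.int32); cv2.polylines(b,[q],False,c,1)
    q=((proj(n,[[.6083,.177,0.01],[.6083,.177,.07]])-[x,y]+.5)*f).astype(np.int32); cv2.polylines(b,[q],False,(255,0,255),1)
    T.append(np.hstack([a,b]))
cv2.imwrite("pics/o11.png",np.vstack(T[:2])[:, :]); cv2.imwrite("pics/o12.png",cv2.resize(np.vstack(T[2:]),None,fx=.5,fy=.5) if 0 else np.hstack(T[2:])[:, :1600])
E
python3 -c "
import cv2
a=cv2.imread('pics/o11.png');print(a.shape);cv2.imwrite('pics/o11s.png',cv2.resize(a,None,fx=.69,fy=.69))
a=cv2.imread('pics/o12.png');print(a.shape);cv2.imwrite('pics/o12s.png',cv2.resize(a,None,fx=.5,fy=.5))"
```

```text
(864, 720, 3)
(594, 1584, 3)
```

View pics/o11s.png

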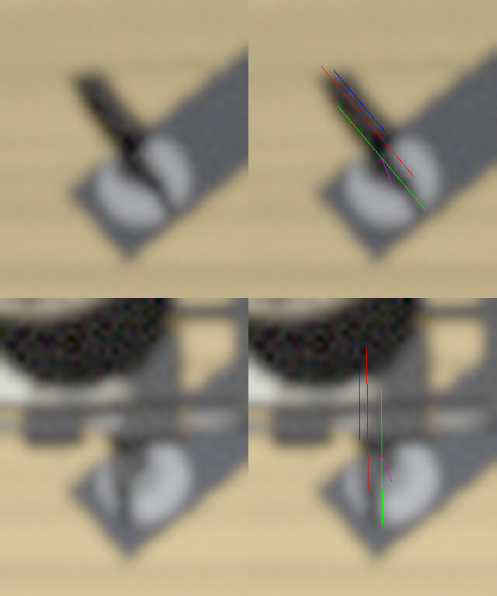

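View pics/o12s.png

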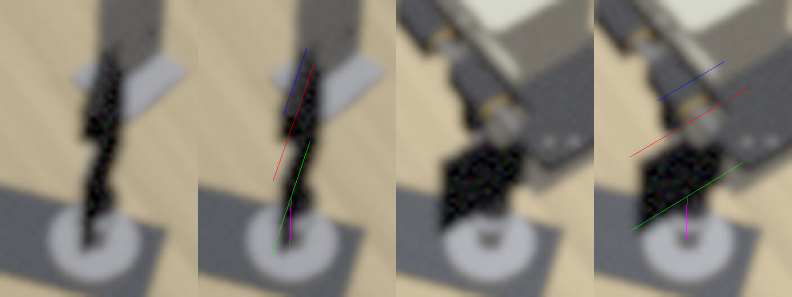

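```bash
python3 -m inch '0 0 0 0 0 0 0;0 0 0 0 0 0 0;0 0 0 0 0 0 0;0 0 0 0 0 0 0;0 0 0 0 0 0 0;0 0 0 0 0 0 0;0 0 0 0 0 0 0;0 0 0 0 0 0 0;0 0 0 0 0 0 0;0 0 0 0 0 0 0;0 0 0 0 0 0 0;0 0 0 0 0 0 0;0 0 0 0 0 0 0;0 0 0 0 0 0 0;0 0 0 0 0 0 0;0 0 0 0 0 0 0;0 0 0 0 0 0 0;0 0 0 0 0 0 0'
python3 - <<'E'
from h import *
import cv2
s=r.get_state(); print(s["moment"].round(2),s["qd"].round(2))
im=r.capture("scene")[:,:,::-1]; cv2.imwrite("pics/scene13.png",im)
m=np.array([.4274,-.0745]);a=np.array([.6083,.177]);y=s["eef_rot"][2]
for al in(-49.35,-49.6):
    sg=np.radians(al-2*(al-(y-90))); d=m-a; print("lateral",-np.sin(sg)*d[0]+np.cos(sg)*d[1],"along",np.cos(sg)*d[0]+np.sin(sg)*d[1])
E
```

```text
time_s: 20.38
tcp_pos: [0.6085, 0.1772, 0.1606]
eef_rot: [180.0, 0.0, 2.5]
contact_force: [-0.3, -5.3, 2.2]
gripper_width: 0.0116
[-1.9   0.05  0.05] [ 0.    0.03  0.01  0.02  0.   -0.05]
lateral -0.000774675209463116 along 0.30980067765955555
lateral -0.0021264240083662678 along 0.30979434843285414
```

View pics/scene13.png

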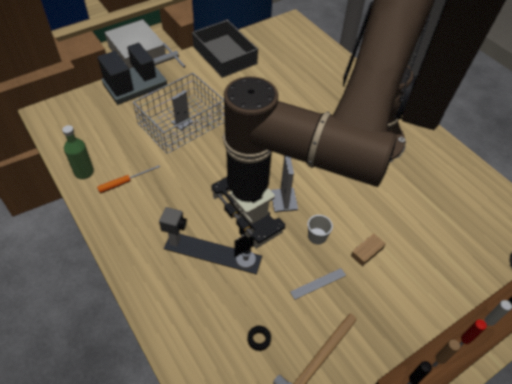

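The bracket stands in the basket at (181,110), the bystanders are in place, and the mirror is held at (245,245). Handing in.

```bash
python3 - <<'E'
from plant import r
print(r.close_job())
E
```

```text
the job is handed in; nothing more can be done
None
```

I put the small bracket upright in the middle of the wire basket and let it go. Then I turned the mirror about 38° clockwise by its grip and handed the job in still pinching it at 30 N. The clock was at about 20.4 s of the 58 s allowed.

**Last checks**
- **Bracket and bystanders:** the final picture shows the bracket standing inside the basket. The bystanders visible in it appear where they were. The tin was hidden by the arm in that last picture, but it was in place in the earlier ones.
- **Line of sight:** tool yaw was 2.5°, so the mirror normal was at −87.5°. From the measured positions, the reflected line of sight passes the mark within 1–2 mm sideways, against 25 mm allowed. The mark is 0.31 m from the mirror's axis.
- **Grip:** the jaw opening read 11.6 mm on the 12 mm plate, with about 5 N of side force. The arm was still, and the grasp point was about 0.18 m above the bench.

**What disagreed or stayed unconfirmed**
- The two cameras differed by about 4–5 mm on the mirror's axis position, so I used the combined fit. When I balanced the side force on the closed jaws, their centre came within about 1 mm of that fit.
- The mirror frame's outline in the pictures only partly matched my 80 mm model, mainly when it was parked. The mirror angle therefore rests on the gripper yaw with the plate flat in the pads, not on a direct view of the mirror or its reflection.

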